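Close a charged battery cassette and lift it from its dock by the side catches

TASK

The blue battery cassette has been loaded with cells and is charged: shut its lid fully while it still stands in its charging dock, then squeeze its two orange side catches together and lift it straight up out of the dock. Finish while still holding it there by the pinched catches, level, still and lid shut, over its dock with its underside at least 8 cm above the dock's rim. Leave the grey cassette charging, and everything else on the bench, where it is.

Things in the scene. Friction and masses are not known exactly. Their poses are not given: they have to be found in the camera images.
- cassette_blue: Blue cassette of eight upright cells, lid open at the start. Origin: centre of its underside; z up, x to its hinged end (away from the robot at yaw 0), y to the left catch. Shell 84 (x) by 50 (y) by 72 high, 77 with lid shut; its middle 48 mm is waisted to 41, where the catches sit. About 0.5 kg. Goes only straight up from the dock (1 mm play); its catches lock it there until squeezed.
- blue_catch_left (a joint): The blue cassette's orange side catch at +y: 0 = out (as at the start), 0.0055 m = squeezed fully in towards the middle of the cassette (its stop). Spring: 2.5 N to start it, 8 N at the stop; it springs back when let go. Its barb leaves the dock at 3 mm.
- blue_catch_right (a joint): The same catch on the -y side, mirrored (0.0055 = fully in).
- blue_catch_left_face (a point): Centre of the outer face of the left catch's thumb pad: 31 mm from the cassette's centre plane, 50 mm above its underside (24 above the dock's rim, 27 below the shut lid's top). Flat upright pad, 28 long (x) by 24 high. Over both pads: 62 mm out, 51 mm fully in.
- blue_catch_right_face (a point): The same point on the right (-y) catch.
- blue_lid (a joint): Angle of the blue cassette's lid about its hinge: 0 = fully shut (its stop), 1.3 to 2.0 rad at the start = open, standing up, a little short of upright or leaning back beyond it; stop at 2.1. A friction hinge (0.03 N m, about 0.5 N at mid lid): it stays where it is left; no latch.
- blue_lid_hinge (a point): Middle of the lid's hinge axis, which is parallel to the cassette's y: 44 mm from the cassette's middle towards +x, 73 mm above its underside. The lid is a plate 86 long (hinge to free edge), 50 wide, 5 thick (from 1 under to 4 above the hinge axis when shut).
- blue_lid_edge (a point): Middle of the lid's free edge, on its outer (upper when shut) face, 86 mm from the hinge axis. A 20 wide thumb tab reaches 6 mm farther.
- dock_blue: Black charger with a green lamp, screwed to the bench, holding the blue cassette. Origin: centre of its bay, on the bench; axes as the cassette's. Reaches 88 mm to -x (front panel, 32 high), 52 to +x, 40 either side (low screw ears to 54). Cassette seat 18 mm, rim 44 mm above the bench.
- cassette_grey: Bystander: an identical cassette in grey with its lid shut, still charging in the other dock. Origin: centre of its underside.
- dock_grey: The other dock, identical but with a red lamp; the two docks stand side by side, either one on the left. Origin as for the blue one's dock.
- flange_blue: Bystander: blue printed conical flange, 90 diameter, 48 high; origin under its centre.
- flange_grey: Bystander: grey conical flange with a square boss on a white disc, 104 diameter, 58 high; origin under its centre.
- parts_tray: Bystander: white tray with a red mat and blue printed parts, 100 by 160 by 43 high; origin under its centre.
- multimeter: Bystander: yellow hand multimeter lying face up, 170 by 85 by 45; origin under its centre.
- cell_box: Bystander: clear open box of spare cells, 110 by 110, cells 70 high; origin under its centre.
- screwdriver: Bystander: screwdriver lying on the bench, 190 long, about 30 high.
- caliper: Bystander: digital caliper lying on the bench, 230 long, 15 high; origin under its beam's centre.
Things that resemble listed ones, but are neither listed nor needed, are in the scene too. Leave any turquoise look-alike of the dock_blue alone. What is shaped like the cassette_blue but pink is not meant.

How it is judged:
By the outcome, as a careful person would: the job done as asked, in the order asked, and still so for the second after the job is handed in, while the arm keeps its last pose, push and grip.
It also fails if it takes over 48 s, if anything falls off the work surface, if the arm or the gripper's body presses on something with over 40 N, if the wrist force passes 120 N, or if a joint passes its speed limit or range.

ROBOT

A 6-joint arm with a two-finger parallel gripper is mounted at the origin on the work surface. World frame = base frame: x ahead of the robot, y to its left, z up, the work surface at z = 0. Lengths are in mm, angles in rad, forces in N, time in s.
With the tool pointing down it reaches from about 350 to 975 mm from the base axis. Payload 7.1 kg.
Tool frame: the origin (TCP) lies between the finger pads; the fingertips stand 8 mm ahead of it and the grasp point (between the pads) lies 11 mm behind it; x points along the fingers, y is the direction in which the jaws open and shut, and the axes are right-handed (so a half turn about x gives the same grasp; the last joint's range is limited). The gripper opens to 88 mm and grips with 3 to 60 N. Pads are 20 mm wide; open, the fingers measure 115 mm over their backs; the gripper's body (75 mm by 178 mm) begins 61 mm behind the grasp point.
Start: joints at [1.268, 0.423, 1.63, -0, 1.089, -0.019], TCP at [174.972, 599.991, 230.675] pointing down, gripper open.
Joint ranges: [-3, 3], [-0.9, 2.11], [0.09, 2.58], [-1.31, 4.45], [0.11, 2.69], [-2.54, 2.54]. Speed limits (rad/s): [2.39, 2.39, 3.01, 3.14, 3.14, 3.14].

INTERFACE

Orientations are given as a rotation vector (axis times angle).
In Python, from workcell import ctrl gives the robot as it stands.
- The arm moves only by the tool apply_moves, never from a script. Its argument "increments" is a list of rows, each an object with "gripper": the opening in per cent of the stroke, from 0 (shut) to 100 (fully open); "delta_pos": the shift along the tool's x, y, z in cm, a list of three; "dr": the turn, a rotation vector about the tool's x, y, z in rad, a list of three. In form: [{"gripper": gripper, "delta_pos": [dx, dy, dz], "dr": [ax, ay, az]}, ...]. A call has exactly 5 rows; each row shifts and turns the commanded pose from where the row before left it, along the tool's axes as they then stand; what a row does not reach is not made up. A row lasts 1/12 s, in which the tool goes at most 41.7 mm and 7.16 degrees, less where a joint would pass 70% of its speed; a pose out of reach is approached as far as the arm can. A call with a gripper value outside its range is refused whole. The fingers move at their own pace and stop on an object; the grip force is fixed at half the most. Time passes only in rows, so rows that do not move let the fingers close, or fill a call up. It gives the time, the measured TCP pose, the force and the opening at its end, in the units of the state.
- ctrl.get_obs(): the state, without advancing time (a new reading comes with each control period).
- ctrl.get_image(name): name is "scene" or "top" or "wrist"; returns a dict with "img" (384x512x3 uint8, red, green, blue), "range_z" (384x512 float32, mm along the optical axis (not along the pixel's ray), 0 where there is no reading), "mtx" (3x3 intrinsics, pixels), "rvec" (rotation vector, rad) and "tvec" (3), from world to camera coordinates, as OpenCV has them. Camera axes: x right, y down, z forward; pixel columns grow to the right and rows downward; lengths in mm; the calibration is good to about 2 mm. A picture is of the moment at which its call begins.
- ctrl.close_job(): hands the job in, once; it reports no verdict.
The state is a dict: "t": time; "qpos": joint angles; "qvel": joint speeds; "joint_torque": joint torques, N m; "ee_pos": TCP position; "orientation": TCP orientation; "ft_force": force on the tool from outside, world axes, zero at the start; "moment": the same for the moment, N m; "width": finger opening in mm.
Only numpy, scipy, OpenCV 4.12 (cv2) and the standard library are available. Lean on these libraries where they do the work, as an engineer would, in place of code of your own. Each camera call takes 0.05 s, during which the arm holds its last target. There are 200 camera calls.

## Working session

There is one attempt and no reset: what is moved stays moved. The work goes in short steps, Python scripts to look and compute and a tool call to move; the robot and the scene stay as the last step left them, time stands still between calls to the robot, and variables do not carry over. Pictures are saved under pics/ and viewed, about 8 in all and at most 12, crops included, and the job is handed in when it is done.

Besides the shell and the picture viewer there is one more tool, called after "Emit:" by a JSON object that holds its "op" and its "data", one argument or row to a line. apply_moves: Moves the arm, as the interface text tells. Its arguments: {"type":"object","properties":{"increments":{"type":"array","items":{"type":"object","properties":{"gripper":{"type":"number"},"delta_pos":{"type":"array","items":{"type":"number"}},"dr":{"type":"array","items":{"type":"number"}}}}}},"required":["increments"]}

```bash
mkdir -p pics
cat > h.py <<'E'
import numpy as np, cv2
from workcell import ctrl
from scipy.spatial.transform import Rotation as R
def cloud(d):
    z=d['range_z'];K=np.array(d['mtx']);v,u=np.mgrid[:z.shape[0],:z.shape[1]]
    c=np.stack([(u-K[0,2])/K[0,0]*z,(v-K[1,2])/K[1,1]*z,z],-1)
    Rm=cv2.Rodrigues(np.array(d['rvec'],float))[0]
    w=(c-np.array(d['tvec']).ravel())@Rm
    w[z<=0]=np.nan
    return w
E
python3 - <<'E'
from h import *
o=ctrl.get_obs();print({k:np.round(v,3) for k,v in o.items()})
ims=[]
for n in ['scene','top']:
    d=ctrl.get_image(n);np.savez('pics/%s0.npz'%n,**d);cv2.imwrite('pics/%s0.png'%n,cv2.resize(d['img'][...,::-1],(768,576)))
E
```

```text
{'t': np.float64(0.0), 'qpos': array([ 1.268,  0.424,  1.631, -0.   ,  1.089, -0.019]), 'qvel': array([ 0.   , -0.001, -0.001,  0.   , -0.001,  0.   ]), 'joint_torque': array([ 0.0000e+00, -5.4462e+01, -2.7367e+01,  6.4000e-02,  2.3000e-02,
       -0.0000e+00]), 'ee_pos': array([174.808, 599.484, 229.912]), 'orientation': array([ 0.222,  1.56 , -0.224]), 'ft_force': array([ 0.614,  0.891, -1.058]), 'moment': array([-0.001, -0.06 ,  0.017]), 'width': np.float64(87.961)}
```

View pics/scene0.png

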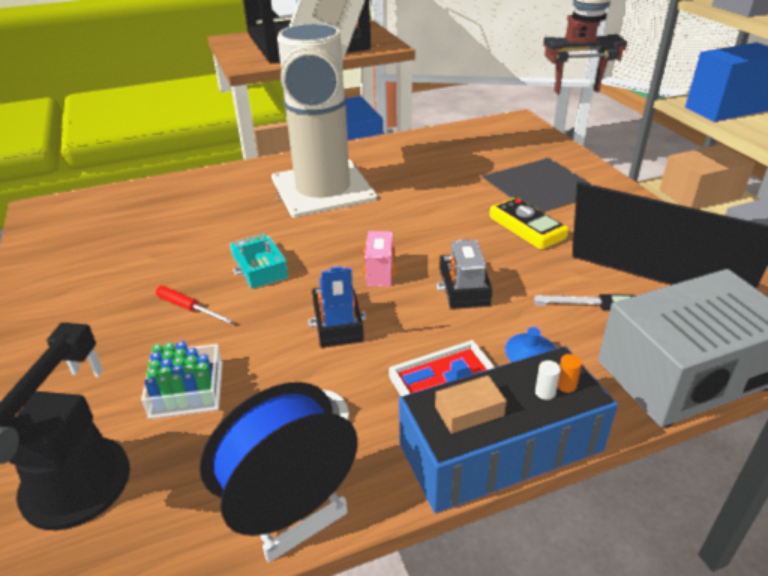

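View pics/top0.png

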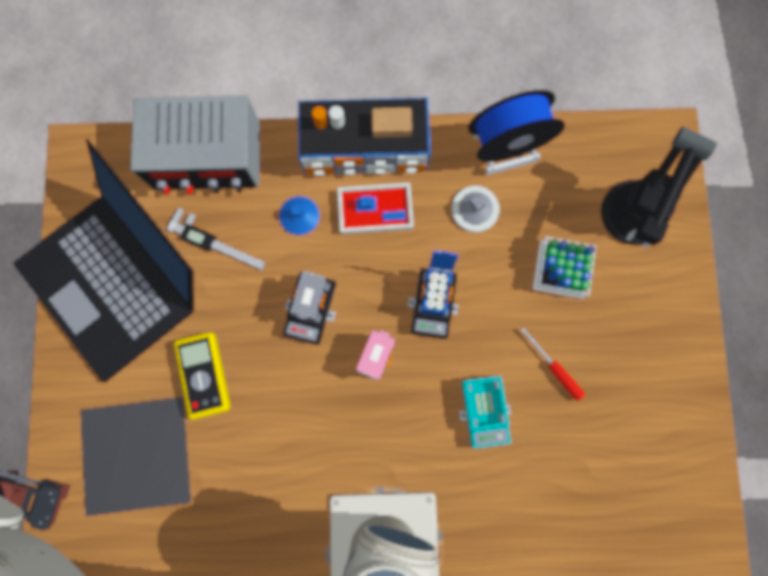

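The scene view shows the blue cassette at (338,300), lid up. The top view has it at (436,292) with its lid toward +x at (443,260), the dock front at (430,328), and the orange catches at about (418,290) and (455,295). Now I measure.

Run:
```python
from h import *
d=dict(np.load('pics/top0.npz'));w=cloud(d);img=d['img'].astype(int)
hsv=cv2.cvtColor(d['img'],cv2.COLOR_RGB2HSV)
vv,uu=np.mgrid[:384,:512]
box=(uu>262)&(uu<318)&(vv>160)&(vv<235)
z=w[...,2]
print('bench z',np.nanmedian(z[180:190,335:345]))
c=w[190:200,285:295].reshape(-1,3);print('centre',np.nanmedian(c,0))
for nm,m in dict(orange=(hsv[...,0]<16)&(hsv[...,1]>150)&(z>40),blue=(hsv[...,0]>100)&(hsv[...,0]<130)&(hsv[...,1]>120),white=(hsv[...,1]<70)&(hsv[...,2]>150)&(z>60)).items():
    p=w[m&box];p=p[~np.isnan(p[:,0])]
    if len(p):print(nm,len(p),p.mean(0).round(1),p.min(0).round(1),p.max(0).round(1))
    if nm=='white':
        print(cv2.minAreaRect(p[:,:2].astype(np.float32)))
    if nm=='orange':
        s=uu[m&box]<291
        for k in (s,~s):
            if k.any(): print(k.sum(),np.median(p[k[:len(p)]],0).round(1))
m=box&(z>25)&(z<60);p=w[m][:,:2].astype(np.float32)
print('dock rect',cv2.minAreaRect(p))
m=box&(z>20)&(z<38);p=w[m];print('panel',len(p),p.mean(0),p.min(0),p.max(0))
# lid from scene
s=dict(np.load('pics/scene0.npz'));ws=cloud(s);h=cv2.cvtColor(s['img'],cv2.COLOR_RGB2HSV)
m=(h[...,0]>100)&(h[...,0]<130)&(h[...,1]>120);m[:, :205]=0;m[:,245:]=0;m[:170]=0;m[235:]=0
p=ws[m&(ws[...,2]>85)];p=p[~np.isnan(p[:,0])];print('lid',len(p),p.mean(0),p.min(0),p.max(0))
q=p-p.mean(0);U,S,V=np.linalg.svd(q,full_matrices=False);print(S,V)
im=cv2.resize(d['img'][150:240,250:330],(640,720),interpolation=cv2.INTER_CUBIC)[:600]
ims=cv2.resize(s['img'][165:240,195:255],(480,600),interpolation=cv2.INTER_CUBIC)
```

```text
bench z 0.19180220254657637
centre [ 517.43891053 -120.07727392   83.77224399]
orange 38 [ 518.6 -137.3   63.3] [ 501.9 -164.    41.3] [538.7 -93.   84. ]
12 [523.3 -94.5  63.4]
26 [ 516.2 -156.1   75.2]
blue 261 [ 539.2 -128.4  104.4] [ 472.5 -161.8   14.6] [581.  -93.9 178.9]
white 296 [ 522.6 -124.9   85.6] [ 479.6 -160.2   60.1] [ 583.6 -101.4  181.3]
((531.281005859375, -128.41177368164062), (47.02455520629883, 101.40225219726562), 80.18907165527344)
dock rect ((502.3627014160156, -122.73414611816406), (80.60496520996094, 139.77940368652344), 79.56816864013672)
panel 323 [ 458.71185222 -113.16454989   31.74478534] [ 429.11330602 -169.00942565   20.82456621] [567.88359788 -71.7903997   37.97347909]
lid 418 [ 575.07674447 -135.31558868  134.97955222] [ 483.5267509  -160.27316835   85.23477074] [ 587.32356035 -110.60304259  181.94652033]
[587.84381936 310.58482616  85.42432403] [[ 0.17506238 -0.02052992  0.98434328]
 [-0.19745941 -0.98020123  0.01467401]
 [-0.96455323  0.19693671  0.17565019]]
```

```bash
cat >> h.py <<'E'
YAW=-0.187; O=np.array([520.1,-126.0,18.])   # cassette origin in dock
Rc=R.from_euler('z',YAW)
GOAL=R.from_matrix(np.c_[[0,0,-1],Rc.apply([0,1,0]),Rc.apply([1,0,0])])
def W(x,y,z): return O+Rc.apply([x,y,z-18.]) # cassette xy, world z
def plan(*tgts):
    o=ctrl.get_obs();p=np.array(o['ee_pos']);r=R.from_rotvec(o['orientation'])
    g=GOAL
    cand=[g,g*R.from_rotvec([np.pi,0,0])]
    g=min(cand,key=lambda c:(r.inv()*c).magnitude())
    print('t',round(float(o['t']),2),'p',p.round(1),'cass',(Rc.inv().apply(p-O)).round(1),'F',np.round(o['ft_force'],1),'w',round(float(o['width']),1),'q',np.round(o['qpos'],2))
    print('axes\n',r.as_matrix().round(3)); print('dr',(r.inv()*g).as_rotvec().round(4))
    for t in tgts:
        t=np.array(t);print('tgt',t.round(1),'d(cur) cm',(r.inv().apply(t-p)/10).round(2),'d(goal)',(g.inv().apply(t-p)/10).round(2));p=t
E
python3 - <<'E'
from h import *
plan(W(100,0,232))
E
```

```text
t 0.1 p [174.9 599.5 230. ] cass [-474.1  648.7  212. ] F [-0.6  1.7  0.5] w 87.6 q [ 1.27  0.42  1.63 -0.    1.09 -0.02]
axes
 [[-0.     0.28   0.96 ]
 [-0.001  0.96  -0.28 ]
 [-1.    -0.001 -0.   ]]
dr [-0.0968 -0.0001  0.0014]
tgt [ 618.4 -144.6  232. ] d(cur) cm [ -0.12 -59.02  63.41] d(goal) [ -0.2  -64.87  57.41]
```

Emit:
{"op": "apply_moves", "data": {
  "increments": [
    {"gripper":0,"delta_pos":[0,0,0],"dr":[-0.0968,0,0.0014]},
    {"gripper":0,"delta_pos":[0,-2.95,2.61],"dr":[0,0,0]},
    {"gripper":0,"delta_pos":[0,-2.95,2.61],"dr":[0,0,0]},
    {"gripper":0,"delta_pos":[0,-2.95,2.61],"dr":[0,0,0]},
    {"gripper":0,"delta_pos":[0,-2.95,2.61],"dr":[0,0,0]}
  ]
}}

```text
t: 0.52
ee_pos: [255.8, 462.9, 230.0]
orientation: [0.146, 1.566, -0.146]
ft_force: [1.6, 0.8, -0.2]
width: 57.9
```

Emit:
{"op": "apply_moves", "data": {
  "increments": [
    {"gripper":0,"delta_pos":[0,-2.95,2.61],"dr":[0,0,0]},
    {"gripper":0,"delta_pos":[0,-2.95,2.61],"dr":[0,0,0]},
    {"gripper":0,"delta_pos":[0,-2.95,2.61],"dr":[0,0,0]},
    {"gripper":0,"delta_pos":[0,-2.95,2.61],"dr":[0,0,0]},
    {"gripper":0,"delta_pos":[0,-2.95,2.61],"dr":[0,0,0]}
  ]
}}

```text
t: 0.93
ee_pos: [356.8, 293.6, 230.2]
orientation: [0.147, 1.566, -0.146]
ft_force: [0.1, 0.1, 0.6]
width: 24.6
```

Emit:
{"op": "apply_moves", "data": {
  "increments": [
    {"gripper":0,"delta_pos":[0,-2.95,2.61],"dr":[0,0,0]},
    {"gripper":0,"delta_pos":[0,-2.95,2.61],"dr":[0,0,0]},
    {"gripper":0,"delta_pos":[0,-2.95,2.61],"dr":[0,0,0]},
    {"gripper":0,"delta_pos":[0,-2.95,2.61],"dr":[0,0,0]},
    {"gripper":0,"delta_pos":[0,-2.95,2.61],"dr":[0,0,0]}
  ]
}}

```text
t: 1.35
ee_pos: [457.7, 124.3, 230.1]
orientation: [0.148, 1.566, -0.146]
ft_force: [1.8, 0.3, -0.5]
width: 0.3
```

Run:
```python
from h import *
plan(W(100,0,232))
```

```text
t 1.35 p [457.7 124.3 230.1] cass [-107.9  234.4  212.1] F [ 1.8  0.3 -0.5] w 0.3 q [ 0.24  0.2   1.95  0.    0.99 -1.15]
axes
 [[ 0.     0.186  0.983]
 [ 0.001  0.983 -0.186]
 [-1.     0.001 -0.   ]]
dr [-0.     -0.0001 -0.0014]
tgt [ 618.4 -144.6  232. ] d(cur) cm [ -0.23 -23.44  20.79] d(goal) [ -0.19 -23.44  20.79]
```

Emit:
{"op": "apply_moves", "data": {
  "increments": [
    {"gripper":0,"delta_pos":[0,-2.93,2.6],"dr":[0,0,0]},
    {"gripper":0,"delta_pos":[0,-2.93,2.6],"dr":[0,0,0]},
    {"gripper":0,"delta_pos":[0,-2.93,2.6],"dr":[0,0,0]},
    {"gripper":0,"delta_pos":[0,-2.93,2.6],"dr":[0,0,0]},
    {"gripper":0,"delta_pos":[0,-2.93,2.6],"dr":[0,0,0]}
  ]
}}

```text
t: 1.77
ee_pos: [558.2, -43.8, 229.7]
orientation: [0.148, 1.566, -0.146]
ft_force: [0.1, 0.9, 0.5]
width: 0.6
```

Emit:
{"op": "apply_moves", "data": {
  "increments": [
    {"gripper":0,"delta_pos":[0,-2.93,2.6],"dr":[0,0,0]},
    {"gripper":0,"delta_pos":[0,-2.93,2.6],"dr":[0,0,0]},
    {"gripper":0,"delta_pos":[0,-2.93,2.6],"dr":[0,0,0]},
    {"gripper":0,"delta_pos":[0,0,0],"dr":[0,0,0]},
    {"gripper":0,"delta_pos":[0,0,0],"dr":[0,0,0]}
  ]
}}

```text
t: 2.18
ee_pos: [618.2, -144.4, 228.9]
orientation: [0.15, 1.566, -0.148]
ft_force: [-0.6, 0.7, 0.0]
width: 0.4
```

Run:
```python
from h import *
plan(W(100,0,160))
d=ctrl.get_image('wrist');cv2.imwrite('pics/w1.png',d['img'][...,::-1]);np.savez('pics/w1.npz',**d)
w=cloud(d);h=cv2.cvtColor(d['img'],cv2.COLOR_RGB2HSV)
c=Rc.inv().apply((w.reshape(-1,3)-O)).reshape(w.shape)
m=(h[...,0]>100)&(h[...,0]<130)&(h[...,1]>120)&(w[...,2]>100)&(abs(c[...,0]-50)<40)&(abs(c[...,1])<45)
p=c[m]
if len(p):print('lid in cass',len(p),np.percentile(p,[1,50,99],axis=0).round(1))
```

```text
t 2.18 p [ 618.2 -144.4  228.9] cass [9.980e+01 2.000e-01 2.109e+02] F [-0.6  0.7  0. ] w 0.4 q [-0.25  0.44  1.61  0.    1.1  -1.63]
axes
 [[-0.001  0.189  0.982]
 [ 0.002  0.982 -0.189]
 [-1.     0.002 -0.001]]
dr [-0.0029 -0.0009 -0.0015]
tgt [ 618.4 -144.6  160. ] d(cur) cm [ 6.89 -0.03  0.03] d(goal) [ 6.89 -0.02  0.02]
lid in cass 1953 [[ 45.3 -22.2  83.5]
 [ 54.3   1.6 138.4]
 [ 62.   25.4 164. ]]
```

View pics/w1.png

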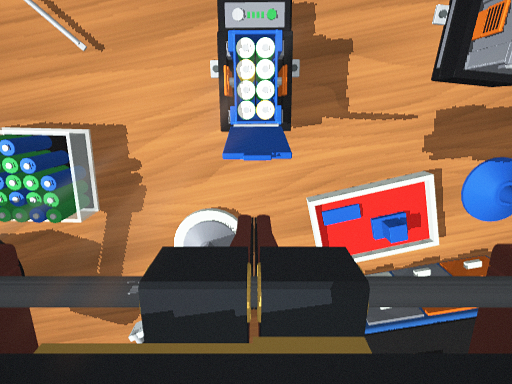

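The wrist view shows the open lid at (257,145), ahead of the closed fingers at (257,225), with the cells at (257,75). Lateral alignment is good and my pose estimate holds. Next: descend behind the lid and sweep it shut along the arc.

Emit:
{"op": "apply_moves", "data": {
  "increments": [
    {"gripper":0,"delta_pos":[2.0,0,0],"dr":[0,0,0]},
    {"gripper":0,"delta_pos":[2.0,0,0],"dr":[0,0,0]},
    {"gripper":0,"delta_pos":[2.0,0,0],"dr":[0,0,0]},
    {"gripper":0,"delta_pos":[1.0,0,0],"dr":[0,0,0]},
    {"gripper":0,"delta_pos":[0,0,-1.0],"dr":[0,0,0]}
  ]
}}

```text
t: 2.65
ee_pos: [607.2, -139.3, 157.6]
orientation: [0.147, 1.569, -0.144]
ft_force: [-0.1, 0.4, 0.4]
width: 0.6
```

Emit:
{"op": "apply_moves", "data": {
  "increments": [
    {"gripper":0,"delta_pos":[0,0,-1.0],"dr":[0,0,0]},
    {"gripper":0,"delta_pos":[0,0,-0.8],"dr":[0,0,0]},
    {"gripper":0,"delta_pos":[0,0,-0.8],"dr":[0,0,0]},
    {"gripper":0,"delta_pos":[0,0,-0.8],"dr":[0,0,0]},
    {"gripper":0,"delta_pos":[0,0,-0.8],"dr":[0,0,0]}
  ]
}}

```text
t: 3.07
ee_pos: [566.6, -132.9, 160.8]
orientation: [0.148, 1.564, -0.146]
ft_force: [0.2, 0.4, -0.5]
width: 0.7
```

Emit:
{"op": "apply_moves", "data": {
  "increments": [
    {"gripper":0,"delta_pos":[0.05,0,-0.8],"dr":[0,0,0]},
    {"gripper":0,"delta_pos":[0.05,0,-0.8],"dr":[0,0,0]},
    {"gripper":0,"delta_pos":[0.3,0,-0.8],"dr":[0,0,0]},
    {"gripper":0,"delta_pos":[0.4,0,-0.9],"dr":[0,0,0]},
    {"gripper":0,"delta_pos":[0.4,0,-0.7],"dr":[0,0,0]}
  ]
}}

```text
t: 3.48
ee_pos: [526.5, -125.3, 147.4]
orientation: [0.148, 1.566, -0.146]
ft_force: [-0.1, -0.6, 0.4]
width: 0.3
```

Run:
```python
from h import *
plan(W(10.7,0,140.8),W(.3,0,126),W(-6,0,103))
d=ctrl.get_image('wrist');cv2.imwrite('pics/w2.png',d['img'][...,::-1])
```

```text
t 3.48 p [ 526.5 -125.3  147.4] cass [  6.2   1.9 129.4] F [-0.1 -0.6  0.4] w 0.3 q [-0.26  0.42  1.87  0.    0.85 -1.64]
axes
 [[-0.     0.186  0.983]
 [ 0.001  0.983 -0.186]
 [-1.     0.001 -0.   ]]
dr [-0.0001 -0.0004 -0.0014]
tgt [ 530.6 -128.   140.8] d(cur) cm [ 0.65 -0.19  0.45] d(goal) [ 0.66 -0.19  0.45]
tgt [ 520.4 -126.1  126. ] d(cur) cm [ 1.48 -0.   -1.04] d(goal) [ 1.48  0.   -1.04]
tgt [ 514.2 -124.9  103. ] d(cur) cm [ 2.3  -0.   -0.63] d(goal) [ 2.3  -0.   -0.63]
```

View pics/w2.png

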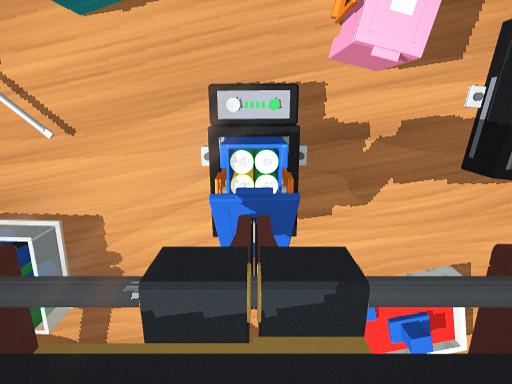

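The lid is following the fingertips: its free edge is at (255,197), partly over the cells. I continue the arc down.

Emit:
{"op": "apply_moves", "data": {
  "increments": [
    {"gripper":0,"delta_pos":[0.6,0,-0.5],"dr":[0,0,0]},
    {"gripper":0,"delta_pos":[0.65,0,-0.5],"dr":[0,0,0]},
    {"gripper":0,"delta_pos":[0.75,0,-0.4],"dr":[0,0,0]},
    {"gripper":0,"delta_pos":[0.8,0,-0.3],"dr":[0,0,0]},
    {"gripper":0,"delta_pos":[0.6,0,-0.2],"dr":[0,0,0]}
  ]
}}

```text
t: 3.95
ee_pos: [508.3, -121.7, 112.6]
orientation: [0.148, 1.567, -0.146]
ft_force: [-0.3, -0.0, 0.4]
width: 0.5
```

Emit:
{"op": "apply_moves", "data": {
  "increments": [
    {"gripper":0,"delta_pos":[0.4,0,-0.1],"dr":[0,0,0]},
    {"gripper":0,"delta_pos":[0.3,0,0],"dr":[0,0,0]},
    {"gripper":0,"delta_pos":[0.2,0,0],"dr":[0,0,0]},
    {"gripper":0,"delta_pos":[0.1,0,0],"dr":[0,0,0]},
    {"gripper":0,"delta_pos":[0.1,0,0],"dr":[0,0,0]}
  ]
}}

```text
t: 4.37
ee_pos: [508.1, -121.7, 103.0]
orientation: [0.148, 1.566, -0.146]
ft_force: [-3.4, 0.3, 10.7]
width: 0.8
```

Contact at 10.7 N exactly at the shut height (TCP at 103). Now rise, open and check.

Emit:
{"op": "apply_moves", "data": {
  "increments": [
    {"gripper":0,"delta_pos":[0,0,0],"dr":[0,0,0]},
    {"gripper":0,"delta_pos":[-2.0,0,0],"dr":[0,0,0]},
    {"gripper":100,"delta_pos":[-3.0,0,0],"dr":[0,0,0]},
    {"gripper":100,"delta_pos":[-3.0,0,0],"dr":[0,0,0]},
    {"gripper":100,"delta_pos":[-2.5,0,0],"dr":[0,0,0]}
  ]
}}

```text
t: 4.78
ee_pos: [508.4, -122.0, 209.8]
orientation: [0.148, 1.564, -0.146]
ft_force: [0.2, 1.1, -0.0]
width: 17.0
```

Emit:
{"op": "apply_moves", "data": {
  "increments": [
    {"gripper":100,"delta_pos":[0,0,4],"dr":[0,0,0]},
    {"gripper":100,"delta_pos":[0,0,3],"dr":[0,0,0]},
    {"gripper":100,"delta_pos":[0,0,0],"dr":[0,0,0]},
    {"gripper":100,"delta_pos":[0,0,0],"dr":[0,0,0]},
    {"gripper":100,"delta_pos":[0,0,0],"dr":[0,0,0]}
  ]
}}

```text
t: 5.2
ee_pos: [575.8, -134.6, 207.2]
orientation: [0.148, 1.567, -0.145]
ft_force: [0.7, 0.0, 0.6]
width: 50.3
```

Run:
```python
from h import *
plan(W(0,0,120))
d=ctrl.get_image('wrist');cv2.imwrite('pics/w3.png',d['img'][...,::-1]);np.savez('pics/w3.npz',**d)
w=cloud(d);h=cv2.cvtColor(d['img'],cv2.COLOR_RGB2HSV)
c=Rc.inv().apply((w.reshape(-1,3)-O)).reshape(w.shape);near=(abs(c[...,0])<110)&(abs(c[...,1])<70)
m=(h[...,0]>100)&(h[...,0]<130)&(h[...,1]>120)&near&(c[...,2]>70)
p=c[m];print('lid',len(p),np.percentile(p,[2,50,98],axis=0).round(1))
m=(h[...,0]<18)&(h[...,1]>150)&near&(c[...,2]>30)&(c[...,2]<72)
p=c[m]
for s in (1,-1):
    q=p[p[:,1]*s>0]
    if len(q):print('orange',len(q),np.percentile(q,[5,50,95],axis=0).round(1))
m=near&(c[...,2]>8)&(c[...,2]<30);p=c[m][:,:2].astype(np.float32);p=p[abs(p[:,1])<45];print('dock',cv2.minAreaRect(p))
m=near&(c[...,2]>72)&(c[...,2]<85)&(abs(c[...,1])<40);p=c[m][:,:2].astype(np.float32);print('lid rect',cv2.minAreaRect(p))
```

```text
t 5.2 p [ 575.8 -134.6  207.2] cass [ 56.3   1.9 189.2] F [0.7 0.  0.6] w 50.3 q [-0.25  0.4   1.72  0.    1.02 -1.64]
axes
 [[-0.001  0.186  0.983]
 [ 0.002  0.983 -0.186]
 [-1.     0.001 -0.002]]
dr [ 0.0002 -0.0016 -0.0015]
tgt [ 520.1 -126.   120. ] d(cur) cm [ 8.73 -0.2  -5.62] d(goal) [ 8.72 -0.19 -5.63]
lid 4936 [[-43.6 -22.9  75.1]
 [ -2.5   1.4  76.7]
 [ 42.9  25.6  78.6]]
orange 135 [[-12.6  28.2  59. ]
 [  1.1  29.9  61. ]
 [ 12.3  31.9  62.5]]
orange 110 [[-11.4 -29.7  58.7]
 [ -0.8 -27.3  60.9]
 [ 12.3 -25.9  62.5]]
dock ((-17.775222778320312, 0.9959144592285156), (139.61231994628906, 80.24295806884766), 0.3987617790699005)
lid rect ((-0.4155464172363281, 1.1560783386230469), (94.69387817382812, 50.090641021728516), 0.3850453495979309)
```

View pics/w3.png

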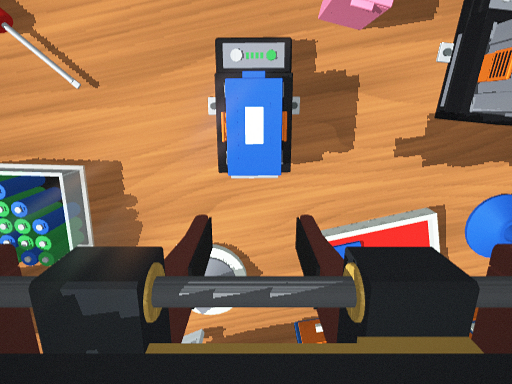

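The wrist view shows the lid flat and shut at (254,125), measured top 76.7 mm, with the catches at (224,127) and (285,127). The cassette is 1.1 mm to +y and 0.4° off my estimate, so I correct that and descend over the catches.

Emit:
{"op": "apply_moves", "data": {
  "increments": [
    {"gripper":100,"delta_pos":[0,-0.08,-1.9],"dr":[-0.007,0,0]},
    {"gripper":100,"delta_pos":[0,0,-1.9],"dr":[0,0,0]},
    {"gripper":100,"delta_pos":[0,0,-1.8],"dr":[0,0,0]},
    {"gripper":100,"delta_pos":[1.5,0,0],"dr":[0,0,0]},
    {"gripper":100,"delta_pos":[2.5,0,0],"dr":[0,0,0]}
  ]
}}

```text
t: 5.67
ee_pos: [521.3, -125.5, 169.7]
orientation: [0.142, 1.562, -0.141]
ft_force: [0.8, -0.2, 0.7]
width: 87.0
```

Emit:
{"op": "apply_moves", "data": {
  "increments": [
    {"gripper":100,"delta_pos":[2,0,0],"dr":[0,0,0]},
    {"gripper":100,"delta_pos":[1.5,0,0],"dr":[0,0,0]},
    {"gripper":100,"delta_pos":[0.8,0,0],"dr":[0,0,0]},
    {"gripper":100,"delta_pos":[0,0,0],"dr":[0,0,0]},
    {"gripper":100,"delta_pos":[0,0,0],"dr":[0,0,0]}
  ]
}}

```text
t: 6.08
ee_pos: [521.1, -125.3, 124.9]
orientation: [0.143, 1.567, -0.14]
ft_force: [0.2, 0.4, 0.6]
width: 87.7
```

Run:
```python
from h import *
plan(W(0.5,1.1,59))
```

```text
t 6.08 p [ 521.1 -125.3  124.9] cass [  0.8   0.8 106.9] F [0.2 0.4 0.6] w 87.7 q [-0.26  0.45  1.9   0.    0.8  -1.65]
axes
 [[-0.     0.179  0.984]
 [ 0.002  0.984 -0.179]
 [-1.     0.001 -0.001]]
dr [ 0.0069 -0.0007 -0.0014]
tgt [ 520.8 -125.    59. ] d(cur) cm [ 6.59  0.02 -0.03] d(goal) [ 6.59  0.03 -0.03]
```

Emit:
{"op": "apply_moves", "data": {
  "increments": [
    {"gripper":100,"delta_pos":[1.5,0.02,0],"dr":[0,-0.0007,-0.0014]},
    {"gripper":100,"delta_pos":[1.8,0,0],"dr":[0,0,0]},
    {"gripper":100,"delta_pos":[1.5,0,0],"dr":[0,0,0]},
    {"gripper":100,"delta_pos":[1.2,0,0],"dr":[0,0,0]},
    {"gripper":100,"delta_pos":[0.6,0,0],"dr":[0,0,0]}
  ]
}}

```text
t: 6.5
ee_pos: [521.5, -125.2, 58.3]
orientation: [0.141, 1.566, -0.141]
ft_force: [-1.0, 0.4, 0.5]
width: 88.0
```

Emit:
{"op": "apply_moves", "data": {
  "increments": [
    {"gripper":70,"delta_pos":[0,0,0],"dr":[0,0,0]},
    {"gripper":65,"delta_pos":[0,0,0],"dr":[0,0,0]},
    {"gripper":60,"delta_pos":[0,0,0],"dr":[0,0,0]},
    {"gripper":50,"delta_pos":[0,0,0],"dr":[0,0,0]},
    {"gripper":40,"delta_pos":[0,0,0],"dr":[0,0,0]}
  ]
}}

```text
t: 6.92
ee_pos: [522.3, -125.1, 59.7]
orientation: [0.142, 1.564, -0.141]
ft_force: [0.7, 2.6, 3.9]
width: 58.2
```

Emit:
{"op": "apply_moves", "data": {
  "increments": [
    {"gripper":0,"delta_pos":[0,0,0],"dr":[0,0,0]},
    {"gripper":0,"delta_pos":[0,0,0],"dr":[0,0,0]},
    {"gripper":0,"delta_pos":[0,0,0],"dr":[0,0,0]},
    {"gripper":0,"delta_pos":[0,0,0],"dr":[0,0,0]},
    {"gripper":0,"delta_pos":[0,0,0],"dr":[0,0,0]}
  ]
}}

```text
t: 7.33
ee_pos: [522.4, -124.9, 59.6]
orientation: [0.142, 1.564, -0.141]
ft_force: [0.9, 3.5, 6.0]
width: 50.5
```

Run:
```python
from h import *
plan(W(0.5,1.1,59))
```

```text
t 7.33 p [ 522.4 -124.9   59.6] cass [ 2.   1.5 41.6] F [0.9 3.5 6. ] w 50.5 q [-0.26  0.56  1.92  0.    0.66 -1.65]
axes
 [[ 0.002  0.179  0.984]
 [-0.     0.984 -0.179]
 [-1.     0.     0.002]]
dr [ 0.0068  0.0023 -0.0004]
tgt [ 520.8 -125.    59. ] d(cur) cm [ 0.06 -0.04 -0.15] d(goal) [ 0.06 -0.04 -0.15]
```

Width 50.5 mm means both catches are fully in. Lift straight up, slowly at first.

Emit:
{"op": "apply_moves", "data": {
  "increments": [
    {"gripper":0,"delta_pos":[-0.2,0.02,0],"dr":[0,0,0]},
    {"gripper":0,"delta_pos":[-0.3,0,0],"dr":[0,0,0]},
    {"gripper":0,"delta_pos":[-0.4,0,0],"dr":[0,0,0]},
    {"gripper":0,"delta_pos":[-0.4,0,0],"dr":[0,0,0]},
    {"gripper":0,"delta_pos":[-0.4,0,0],"dr":[0,0,0]}
  ]
}}

```text
t: 7.75
ee_pos: [521.4, -125.0, 76.0]
orientation: [0.141, 1.566, -0.141]
ft_force: [1.3, 0.6, -4.9]
width: 50.5
```

Run:
```python
from h import *
plan(W(0.5,1.1,185))
d=ctrl.get_image('scene');cv2.imwrite('pics/s4.png',cv2.resize(d['img'][150:250,180:350],(800,470),interpolation=cv2.INTER_CUBIC)[...,::-1])
```

```text
t 7.75 p [ 521.4 -125.    76. ] cass [ 1.1  1.3 58. ] F [ 1.3  0.6 -4.9] w 50.5 q [-0.26  0.53  1.92  0.    0.7  -1.65]
axes
 [[ 0.     0.179  0.984]
 [-0.     0.984 -0.179]
 [-1.     0.     0.   ]]
dr [ 0.007   0.0001 -0.    ]
tgt [ 520.8 -125.   185. ] d(cur) cm [-10.9   -0.02  -0.06] d(goal) [-10.9   -0.02  -0.06]
```

View pics/s4.png

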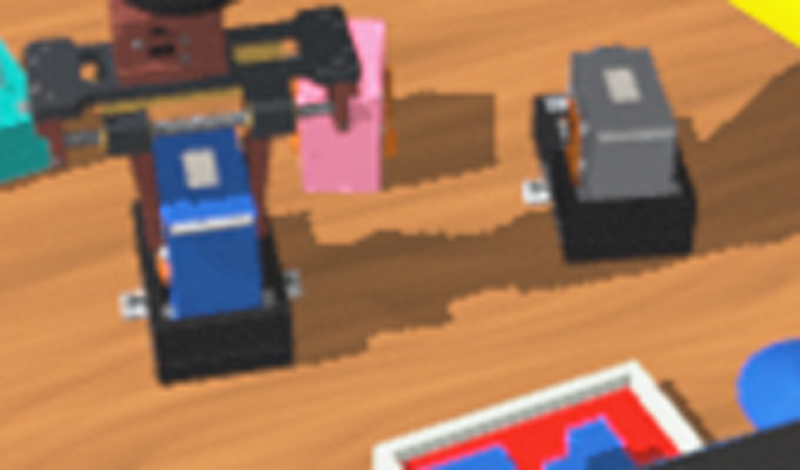

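The crop shows the blue cassette at (212,240) rising between the fingers with its lid shut. Force is -4.9 N, which is the cassette's weight. I keep lifting.

Emit:
{"op": "apply_moves", "data": {
  "increments": [
    {"gripper":0,"delta_pos":[-0.7,0,0],"dr":[0,0,0]},
    {"gripper":0,"delta_pos":[-1.0,0,0],"dr":[0,0,0]},
    {"gripper":0,"delta_pos":[-1.2,0,0],"dr":[0,0,0]},
    {"gripper":0,"delta_pos":[-1.2,0,0],"dr":[0,0,0]},
    {"gripper":0,"delta_pos":[-1.2,0,0],"dr":[0,0,0]}
  ]
}}

```text
t: 8.22
ee_pos: [521.6, -125.0, 130.4]
orientation: [0.141, 1.565, -0.141]
ft_force: [1.0, -0.3, -4.2]
width: 50.4
```

Emit:
{"op": "apply_moves", "data": {
  "increments": [
    {"gripper":0,"delta_pos":[-1.2,0,0],"dr":[0,0,0]},
    {"gripper":0,"delta_pos":[-1.2,0,0],"dr":[0,0,0]},
    {"gripper":0,"delta_pos":[-1.2,0,0],"dr":[0,0,0]},
    {"gripper":0,"delta_pos":[-1.2,0,0],"dr":[0,0,0]},
    {"gripper":0,"delta_pos":[-0.8,0,0],"dr":[0,0,0]}
  ]
}}

```text
t: 8.63
ee_pos: [521.9, -125.1, 187.0]
orientation: [0.141, 1.563, -0.142]
ft_force: [0.4, 0.1, -5.5]
width: 50.7
```

Emit:
{"op": "apply_moves", "data": {
  "increments": [
    {"gripper":0,"delta_pos":[-0.4,0,0],"dr":[0,0,0]},
    {"gripper":0,"delta_pos":[0,0,0],"dr":[0,0,0]},
    {"gripper":0,"delta_pos":[0,0,0],"dr":[0,0,0]},
    {"gripper":0,"delta_pos":[0,0,0],"dr":[0,0,0]},
    {"gripper":0,"delta_pos":[0,0,0],"dr":[0,0,0]}
  ]
}}

```text
t: 9.05
ee_pos: [521.1, -124.8, 188.1]
orientation: [0.141, 1.567, -0.141]
ft_force: [-0.9, -0.4, -5.9]
width: 50.4
```

Run:
```python
from h import *
plan(W(0.5,1.1,185));print(ctrl.get_obs()['qvel'].round(4))
d=ctrl.get_image('scene');a=cv2.resize(d['img'][130:250,180:350],(800,565),interpolation=cv2.INTER_CUBIC);cv2.imwrite('pics/s5.png',a[...,::-1])
for n in ('scene','top'):
    e=d if n=='scene' else ctrl.get_image(n)
    w=cloud(e);h=cv2.cvtColor(e['img'],cv2.COLOR_RGB2HSV);c=Rc.inv().apply((w.reshape(-1,3)-O)).reshape(w.shape)
    m=(h[...,0]>100)&(h[...,0]<130)&(h[...,1]>120)&(abs(c[...,0])<70)&(abs(c[...,1])<40)&(c[...,2]>60)
    p=c[m];print(n,len(p),np.percentile(p,[2,50,98],axis=0).round(1))
    q=p[(p[:,0]<38)&(p[:,2]>np.percentile(p[:,2],98)-12)]
    if len(q)>20:print('lid plane slopes',np.linalg.lstsq(np.c_[q[:,:2],np.ones(len(q))],q[:,2],rcond=None)[0].round(3),len(q))
```

```text
t 9.05 p [ 521.1 -124.8  188.1] cass [  0.8   1.3 170.1] F [-0.9 -0.4 -5.9] w 50.4 q [-0.26  0.35  1.86  0.    0.93 -1.65]
axes
 [[-0.001  0.179  0.984]
 [ 0.     0.984 -0.179]
 [-1.     0.    -0.001]]
dr [ 0.007  -0.0006 -0.0001]
tgt [ 520.8 -125.   185. ] d(cur) cm [ 0.31 -0.02 -0.03] d(goal) [ 0.31 -0.02 -0.03]
[ 0.0007  0.0034 -0.0038  0.0022 -0.0002  0.0006]
scene 703 [[-37.8 -22.2 133. ]
 [ 39.6   0.8 187.7]
 [ 45.   24.4 206.3]]
lid plane slopes [3.60000e-02 1.09000e-01 2.05136e+02] 275Traceback (most recent call last):
  File "<stdin>", line 8, in <module>
    return _quantile_unchecked(
        a, q, axis, out, overwrite_input, method, keepdims, weights)
    return _ureduce(a,
                    func=_quantile_ureduce_func,
    ...<5 lines>...
                    overwrite_input=overwrite_input,
                    method=method)
    r = func(a, **kwargs)
    result = _quantile(arr,
                       quantiles=q,
    ...<2 lines>...
                       out=out,
                       weights=wgt)
    slices_having_nans = np.isnan(arr[-1, ...])
                                  ~~~^^^^^^^^^
IndexError: index -1 is out of bounds for axis 0 with size 0
```

View pics/s5.png

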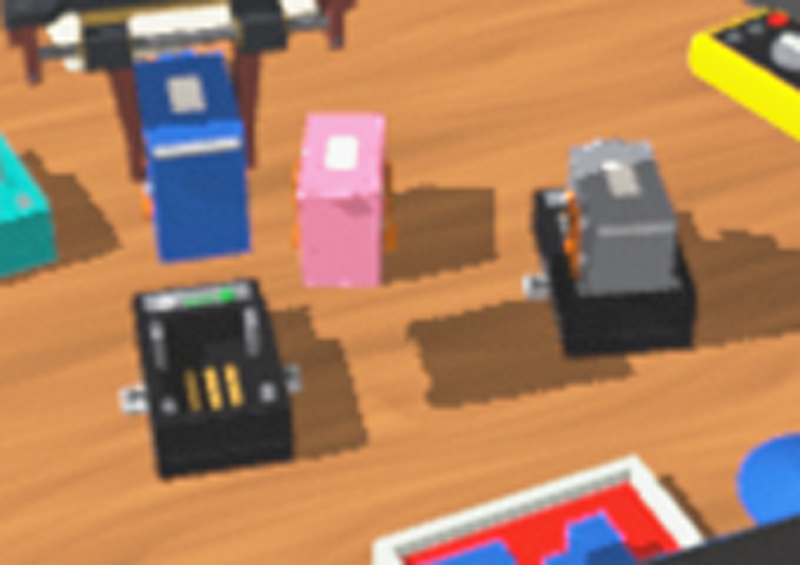

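The view shows the cassette at (195,160), lifted clear over the empty dock at (210,380), lid shut and grey one still docked. The lid-slope fit included side-wall pixels, so I check level with a plane fit on inner lid pixels only.

Run:
```python
from h import *
for n in ('wrist','scene'):
    d=ctrl.get_image(n);w=cloud(d);c=Rc.inv().apply((w.reshape(-1,3)-O)).reshape(w.shape)
    m=(abs(c[...,0])<34)&(abs(c[...,1]-1)<19)&(abs(c[...,2]-205.5)<9)
    q=c[m];A=lambda q:np.c_[q[:,:2],np.ones(len(q))]
    for _ in range(3):
        if len(q)<20:break
        s=np.linalg.lstsq(A(q),q[:,2],rcond=None)[0];r=q[:,2]-A(q)@s;q=q[abs(r)<2*r.std()+.3]
    print(n,len(q),s.round(3) if len(q)>=20 else '')
o=ctrl.get_obs();print(o['ee_pos'].round(1),o['qvel'].round(3),o['width'])
```

```text
wrist 8425 [-3.00000e-03 -2.00000e-03  2.05343e+02]
scene 213 [ 6.00000e-03 -9.00000e-03  2.04814e+02]
[ 521.4 -124.9  188.3] [-0.    -0.005 -0.002  0.001 -0.002  0.   ] 50.64678400343358
```

Level within 0.01 rad, and the lid top is at 205.3 mm, so the underside is about 102 mm above the rim. Handing in.

```bash
python3 -c "
from h import *
print(ctrl.close_job())"
```

```text
the job is handed in; nothing more can be done
None
```

I shut the blue cassette's lid in its dock, squeezed both catches fully in, lifted the cassette straight up, and handed the job in about 9 s into the 48 s allowed.

- **Lid:** I swept it shut with closed fingertips, with a final press of about 11 N. Before the lift its top measured 76.7 mm above the cassette's underside, against 77 mm for fully shut. It still lay flat on the cassette after the lift.
- **Catches:** the finger opening was 50.5 mm once squeezed and stayed near that throughout the lift (51 mm is fully in).
- **Final hold:** the underside is about 102 mm above the dock's rim, over the dock. The lid plane is level within 0.01 rad, the arm is still, and the wrist carries about 5–6 N, which is the cassette's weight.
- **Bystanders:** the grey cassette is still in its dock, and I touched nothing else on the bench.

Two checks went wrong in the last look. One rough slope fit read 0.11 because it included side-wall pixels; fits on the lid's inner pixels from two cameras replaced it. The top-camera check failed because that camera picked up no blue pixels on the cassette, so it gave no confirmation.

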